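# Put a carved violin neck away in the drop-front cabinet

## Robot

A 6-joint arm with a two-finger parallel gripper is mounted at the origin on the work surface. World frame = base frame: x ahead of the robot, y to its left, z up, the work surface at z = 0. Lengths are in m, angles in rad, forces in N, time in s.
With the tool pointing down it reaches from about 0.375 to 0.975 m from the base axis. Payload 3.8 kg.
Tool frame: the origin (TCP) lies between the finger pads; the fingertips stand 8 mm ahead of it and the grasp point (between the pads) lies 11 mm behind it (tcp_to_tips is the distance from the TCP to the fingertips, in m); z points along the fingers, y is the line along which they close (so a half turn about z gives the same grasp; the last joint's range is limited). The gripper opens to 85 mm and grips with 20 to 120 N. Pads are 22 mm wide; open, the fingers measure 114 mm over their backs; the gripper's body (76 mm by 85 mm) begins 54 mm behind the grasp point. The pads swing forward as they close: fully open they stand 13 mm farther back than shut.
Start: joints at [-1.381, 0.264, 1.604, -0, 1.274, -0.037], TCP at [0.152, -0.658, 0.239] pointing down, gripper open.
Joint ranges: [-2.63, 2.63], [-0.94, 2.18], [0.31, 2.57], [-1.31, 4.45], [0, 2.66], [-2.55, 2.55]. Speed limits (rad/s): [2.57, 2.57, 3.14, 3.14, 3.14, 3.14].

## Interface

Orientations are given as a rotation vector (axis times angle).
In Python, from workcell import * gives the robot as it stands.
- The arm moves only by the tool move_arm, never from a script. Its argument "series" is one flat list of numbers, 7 for each row, row after row: the finger opening in cm, from 0 to 8.54, then the shift along the tool's x, y, z in cm, then the turn, a rotation vector about the tool's x, y, z in degrees. A call has 1 to 5 rows; each row shifts and turns the commanded pose from where the row before left it, along the tool's axes as they then stand; what a row does not reach is not made up. A row lasts 1/8 s, in which the tool goes at most 62.5 mm and 10.7 degrees, less where a joint would pass 70% of its speed; a pose out of reach is approached as far as the arm can. A call is refused whole if a number of a shift passes 6.25 or a number of a turn 10.7, either way. A call with a gripper value outside its range is refused whole. The fingers move at their own pace and stop on an object; "grip_force" is the grip in N (left out, the last holds). Time passes only in rows, so rows that do not move let the fingers close. It gives the time, the measured TCP pose, the force, the opening and the grip force at its end, in the units of the state.
- read_state(): the state, without advancing time (a new reading comes with each control period).
- read_camera(name): name is "scene" or "top" or "wrist"; returns the picture (384x512x3 uint8, red, green, blue); there is no depth.
- calibration(name): a dict with "camera_matrix" (3x3 intrinsics, pixels), "rvec" (rotation vector, rad) and "tvec" (3), from world to camera coordinates, as OpenCV has them. Camera axes: x right, y down, z forward; pixel columns grow to the right and rows downward; lengths in m; the calibration is good to about 2 mm. A picture is of the moment at which its call begins: read the wrist's pose just before it. calibration takes no time and is no camera call; for the wrist camera it gives the pose at the moment of the call.
- finish_job(): hands the job in; it is judged then, once.
The state is a dict: "time": time; "q": joint angles; "joint_vel": joint speeds; "joint_torque": joint torques, N m; "tool_pos": TCP position; "tcp_rot": TCP orientation; "wrist_force": force on the tool from outside, world axes, zero at the start; "torque": the same for the moment, N m; "width": opening from 0.0 (shut) to 1.0 (fully open); "grip_force": force on a finger pad.
Only numpy, scipy, OpenCV 4.12 (cv2) and the standard library are available. Lean on these libraries where they do the work, as an engineer would, in place of code of your own. Each camera call takes 0.05 s, during which the arm holds its last target. There are 200 camera calls.

## Task

Pull the conditioning cabinet's drop-front flap fully down by its brass bar, lift the pale, unvarnished violin neck out of the blue cradle, lay it scroll first on the open flap and let go of it. Then slide it on, by the heel end that is still in reach, right home into the free lane between the two red necks, and push the flap up until it is shut. Do not drop the neck or let the flap fly, and leave the red necks and the other things on the bench where they are.

Things in the scene. Friction and masses are not known exactly. Their poses are not given: they have to be found in the camera images.
- cabinet: Fixed wooden cabinet, 305 deep, 284 wide, 150 mm high, slatted roof. Origin: on the bench under the middle of the hinge line (front lower edge); +x level inwards, y along the hinge, z up. Inner floor at z = 40 mm from x = 0 to the back wall at 293; inner walls y = ±130. The front slopes back 50 degrees to the roof edge at x = 92: from above a gripper fits only to x of about 45. Free lane: y = 0.
- hinge (a point): Middle of the flap's hinge axis: 40 mm above the cabinet's origin, at inner floor level; its axes are those of the cabinet. The flap turns about its y axis.
- flap (a joint): Angle (rad) of the bottom-hinged flap: 0 = shut (it slopes up and inwards, 50 degrees to the floor), 2.27 = fully down, level, its top face flush with the cabinet's inner floor. May start ajar. A stiff hinge holds it where it is left (3 to 5 N at the bar move it). Flap: 144 mm from hinge to free edge, 284 mm wide, 10 mm thick.
- flap_bar (a point): Middle of the flap's round brass pull bar, 12 mm thick, 150 mm long, parallel to the hinge, held 40 mm beyond the flap's free edge by two posts (126 mm apart inside): fingers can straddle it from above at any angle. It is 184 mm from the hinge axis along the flap and 5 mm to its outer side; 35 mm above the bench when down. Turns with the flap: x from hinge to bar, y along the bar.
- neck: Pale maple violin neck, loose, about 130 g, 230 mm long, lying fingerboard face down. Origin: middle of its flat underside, near its balance point; +x to the scroll, z up. x -115 to -81 mm: heel, 32 wide, 34 high; -81 to 50: straight shaft, 24 wide, 22 high; 50 to 90: peg box, 26 wide, 26 high; then the round scroll, 34 wide, 39 high.
- neck_heel (a point): End of the pale neck's heel, on the underside's centre line: 115 mm from the origin along -x.
- neck_scroll (a point): End of the pale neck's scroll, level with the underside: 115 mm from the origin along +x.
- cradle: Fixed blue plastic cradle, 262 x 90 mm, base 12 mm thick. Origin: centre of its underside; x along the neck in it, scroll to +x. The neck's underside rests at 12 mm height; walls up to 44 mm above the bench enclose the heel, up to 36 mm the scroll, with 3 to 4 mm play, so grip only the shaft between them and lift straight up.
- neck_a: Red varnished violin neck, same shape as the pale one, lying loose in the cabinet on the +y side lane (y about 97 mm), scroll inwards, heel end about 45 mm in from the hinge. Leave it.
- neck_b: Second red neck, likewise in the -y side lane (y about -97 mm). Leave it.
- gouge_a: Carving gouge with a dark handle, 245 mm long, lying on the bench. Bystander. Origin at its underside, below the ferrule.
- gouge_b: Carving gouge with a lighter handle, 245 mm long. Bystander. Origin as for the other gouge.
- mallet: Wooden carver's mallet standing on its 76 to 90 mm wide head, 200 mm high. Bystander. Origin: centre of its underside.
- varnish: Amber glass jar with a black cap, 60 mm wide, 85 mm high. Bystander. Origin: centre of its underside.
- cup: Blue ceramic cup, 72 mm wide, 90 mm high. Bystander. Origin: centre of its underside.

How it is judged:
By the outcome, as a careful person would: the job done as asked, in the order asked, and still so for the second after the job is handed in, with the robot touching nothing.
It also fails if it takes over 72 s, if anything falls off the work surface, if the arm or the gripper's body presses on something with over 40 N, if the wrist force passes 120 N, or if a joint passes its speed limit or range.

## Working session

There is one attempt and no reset: what is moved stays moved. The work goes in short steps, Python scripts to look and compute and a tool call to move; the robot and the scene stay as the last step left them, time stands still between calls to the robot, and variables do not carry over. Pictures are saved under pics/ and viewed, at most 12 in all, crops included, and the job is handed in when it is done.

Besides the shell and the picture viewer there is one more tool, called after "Emit:" by a JSON object that holds its "op" and its "data", one argument or row to a line. move_arm: Moves the arm, as the interface text tells. Its arguments: {"type":"object","properties":{"series":{"type":"array"},"grip_force":{"type":"number"}},"required":["series"]}

```bash
mkdir -p pics; ls; cat > h.py <<'E'
from workcell import *
import numpy as np, cv2
from scipy.spatial.transform import Rotation as R
def ray(name,px,cal=None):
    c=cal or calibration(name); K=np.array(c["camera_matrix"]);Rm=cv2.Rodrigues(np.array(c["rvec"],float))[0];t=np.array(c["tvec"],float).ravel()
    d=Rm.T@np.linalg.solve(K,[px[0],px[1],1.]); return -Rm.T@t,d
def onz(name,px,z,cal=None):
    o,d=ray(name,px,cal); return o+d*(z-o[2])/d[2]
def proj(name,P,cal=None):
    c=cal or calibration(name)
    return cv2.projectPoints(np.array(P,float).reshape(-1,3),np.array(c["rvec"],float),np.array(c["tvec"],float),np.array(c["camera_matrix"],float),None)[0].reshape(-1,2)
def snap(name,fn):
    im=cv2.cvtColor(read_camera(name),cv2.COLOR_RGB2BGR); cv2.imwrite("pics/"+fn,im); return im
E
python3 - <<'E'
from h import *
a=snap("top","t0.png");b=snap("scene","s0.png")
for n in("top","scene"):
    print(n,ray(n,(256,192)),calibration(n)["camera_matrix"])
s=read_state();print(s)
E
```

```text
pics
top (array([ 0.30504731, -0.09532778,  1.58013139]), array([ 2.04933840e-01,  1.15725251e-04, -9.78904978e-01])) [[472.9924412    0.         252.41774828]
 [  0.         472.9924412  198.61326442]
 [  0.           0.           1.        ]]
scene (array([0.86602049, 0.42345239, 1.11432204]), array([-0.25806313, -0.43520793, -0.8626571 ])) [[385.96535255   0.         255.53212495]
 [  0.         385.96535255 186.84581879]
 [  0.           0.           1.        ]]
{'time': 0.1, 'q': array([-1.38090199e+00,  2.64702094e-01,  1.60528410e+00, -8.20279073e-07,
        1.27368956e+00, -3.68959700e-02]), 'joint_vel': array([ 0.000364  , -0.00136357, -0.0029426 ,  0.00043576, -0.00048086,
        0.00048219]), 'joint_torque': array([ 7.62227464e-04, -5.16704786e+01, -3.68591166e+01, -2.07131609e-05,
        6.21799220e-03,  1.43617956e-05]), 'tool_pos': array([ 0.15164988, -0.65706352,  0.23804494]), 'tcp_rot': array([-3.11935260e+00, -3.55243790e-01,  2.51132886e-04]), 'wrist_force': array([ 0.50857701,  0.80637107, -0.27619977]), 'torque': array([ 0.00176046,  0.04727022, -0.01440203]), 'grip_force': 0.0, 'width': 1.0025925683699017}
```

View pics/t0.png

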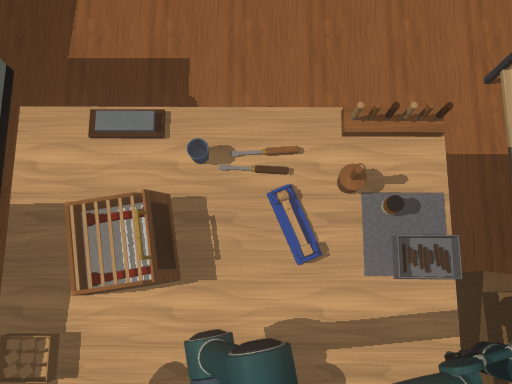

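View pics/s0.png

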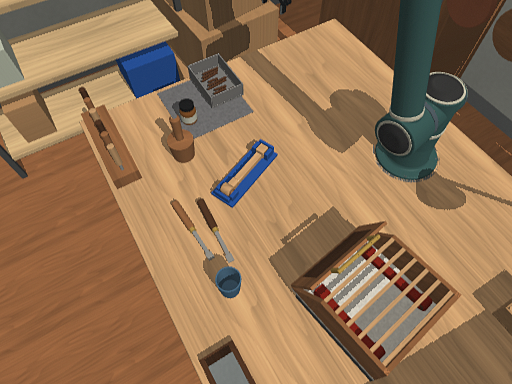

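```bash
python3 - <<'E'
import cv2,numpy as np
a=cv2.imread("pics/t0.png");b=cv2.imread("pics/s0.png")
A=cv2.resize(a[180:300,55:190],None,fx=3,fy=3,interpolation=cv2.INTER_CUBIC)
B=cv2.resize(a[175:275,255:335],None,fx=3,fy=3,interpolation=cv2.INTER_CUBIC)
C=cv2.resize(b[215:384,285:465],None,fx=2.2,fy=2.2,interpolation=cv2.INTER_CUBIC)
o=np.zeros((600,800,3),np.uint8)
o[:360,:405]=A;o[:300,410:650]=B
c=C[:372,:396]
o2=np.zeros((600,800,3),np.uint8)
o[:,:]=0
o[:360,:400]=A[:,:400]
o[:372,402:798]=c
D=cv2.resize(a[180:270,255:335],None,fx=2.4,fy=2.4)
o[375:375+D.shape[0],:D.shape[1]]=D
cv2.imwrite("pics/c0.png",o)
E
```

```text
(no output)
```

View pics/c0.png

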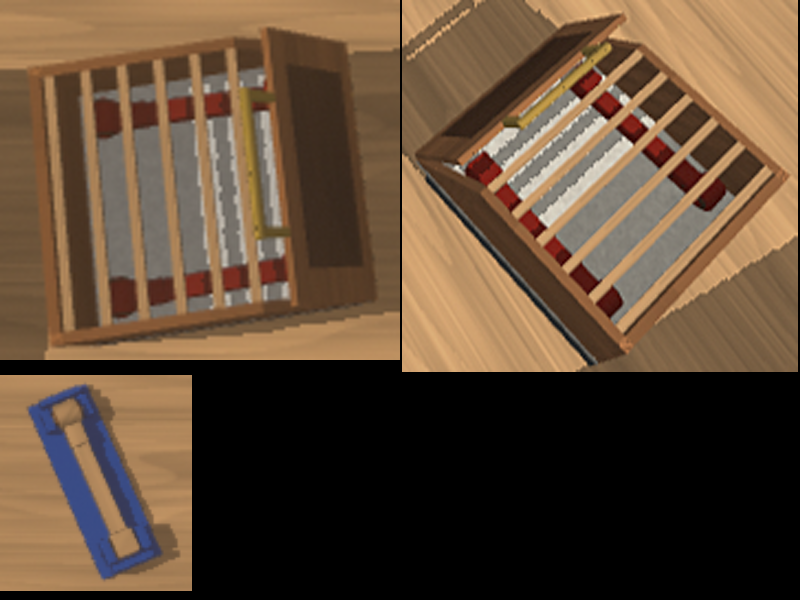

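```bash
cat >> h.py <<'E'
def tri(p1,p2,n1="top",n2="scene"):
    o1,d1=ray(n1,p1);o2,d2=ray(n2,p2)
    A=np.stack([d1,-d2],1);s=np.linalg.lstsq(A,o2-o1,rcond=None)[0]
    a=o1+s[0]*d1;b=o2+s[1]*d2;return (a+b)/2,np.linalg.norm(a-b)
E
python3 - <<'E'
from h import *
np.set_printoptions(precision=4,suppress=True)
for p in [(65,203.3),(71.7,295)]: print("roofback top",onz("top",p,.15))
for p in [(459,294.5),(387.7,374)]: print("roofback scene",onz("scene",p,.15))
for p in [(180,280),(170.7,194)]: print("front top z0/.04",onz("top",p,0),onz("top",p,.04))
print("bar",tri((136.7,210),(336.4,270.9)),tri((136.7,210),(378.2,236.8)),tri((141.7,259),(378.2,236.8)))
a=cv2.imread("pics/t0.png");b=cv2.imread("pics/s0.png")
for n,im in(("top",a),("scene",b)):
    h=cv2.cvtColor(im,cv2.COLOR_BGR2HSV)
    m=cv2.inRange(h,(108,110,60),(128,255,255))
    for c in cv2.findContours(m,cv2.RETR_EXTERNAL,cv2.CHAIN_APPROX_NONE)[0]:
        if cv2.contourArea(c)>300:
            r=cv2.minAreaRect(c);bx=cv2.boxPoints(r);print(n,"blue",r,[onz(n,p,.04)[:2] for p in bx])
    m=cv2.inRange(h,(20,140,90),(30,255,255))
    for c in cv2.findContours(m,cv2.RETR_EXTERNAL,cv2.CHAIN_APPROX_NONE)[0]:
        if cv2.contourArea(c)>30: print(n,"brass",cv2.minAreaRect(c),cv2.boxPoints(cv2.minAreaRect(c)).tolist())
for n,ps in (("neck",[(283.3,194.6),(307,251)]),): print([onz("top",p,.04) for p in ps])
E
```

```text
roofback top [0.5667 0.4935 0.15  ]
roofback top [0.2899 0.4512 0.15  ]
roofback scene [0.2956 0.4518 0.15  ]
roofback scene [0.5672 0.4981 0.15  ]
front top z0/.04 [0.3386 0.1543 0.    ] [0.3377 0.148  0.04  ]
front top z0/.04 [0.6278 0.1961 0.    ] [0.6196 0.1887 0.04  ]
bar (array([0.5387, 0.2566, 0.2022]), np.float64(0.0027103055638533343)) (array([0.4943, 0.2446, 0.3595]), np.float64(0.06364325438461414)) (array([0.3932, 0.237 , 0.2005]), np.float64(0.002253387459607833))
top blue ((292.3946838378906, 224.06118774414062), (78.19856262207031, 23.49186134338379), 66.19405364990234) [array([ 0.6241, -0.128 ]), array([ 0.6567, -0.1997]), array([ 0.4194, -0.2997]), array([ 0.3887, -0.2297])]
top brass ((140.9729766845703, 233.8378143310547), (50.6348876953125, 10.192737579345703), 80.53767395019531) [[131.78378295898438, 209.7026824951172], [141.83782958984375, 208.02699279785156], [150.16217041015625, 257.97296142578125], [140.10812377929688, 259.64862060546875]]
scene blue ((244.9734344482422, 172.60174560546875), (25.587608337402344, 75.63395690917969), 41.18592834472656) [array([ 0.6718, -0.1921]), array([ 0.4133, -0.3088]), array([ 0.3947, -0.2118]), array([ 0.6482, -0.1064])]
scene blue ((149.4112548828125, 68.7869873046875), (43.30769348144531, 55.69230651855469), 67.38013458251953) [array([ 0.7144, -0.9495]), array([ 0.4805, -0.9635]), array([ 0.5227, -0.7098]), array([ 0.738 , -0.7066])]
scene brass ((355.6594543457031, 252.74452209472656), (8.533905029296875, 58.47543716430664), 48.46822738647461) [[330.9433288574219, 268.93597412109375], [374.7173156738281, 230.16470336914062], [380.3755798339844, 236.55307006835938], [336.6015930175781, 275.3243408203125]]
[array([ 0.619 , -0.1858,  0.04  ]), array([ 0.4325, -0.2613,  0.04  ])]
```

```bash
cat >> h.py <<'E'
np.set_printoptions(precision=4,suppress=True)
def down(psi,tilt=0,ty=0): # psi: world angle of tool x, deg; then tilt about tool x, ty about tool y
    return R.from_euler('z',psi,degrees=True)*R.from_euler('x',180,degrees=True)*R.from_euler('x',tilt,degrees=True)*R.from_euler('y',ty,degrees=True)
def pose():
    s=read_state();return np.array(s["tool_pos"]),R.from_rotvec(s["tcp_rot"])
def plan(wps,start=None):
    p,r=start or pose()
    for w in wps:
        q,rr,n=w
        rr=rr if rr is not None else r
        rv=(r.inv()*rr).as_rotvec()/n; step=(np.array(q)-p)/n
        for i in range(n):
            print(np.round(r.inv().apply(step)*100,2),np.round(np.degrees(rv),2)); 
            r=r*R.from_rotvec(rv);p=p+step
            if i==0 and np.linalg.norm(rv)<1e-4: print("   x",n);p=np.array(q);break
        p,r=np.array(q),rr
    return p,r
E
python3 - <<'E'
from h import *
s=plan([((.44,-.24,.33),None,10)])
E
```

```text
[ 3.75 -3.42 -0.91] [0. 0. 0.]
   x 10
```

Emit:
{"op": "move_arm", "data": {
  "series": [8.5, 3.75, -3.4, -0.9, 0, 0, 0, 8.5, 3.75, -3.4, -0.9, 0, 0, 0, 8.5, 3.75, -3.4, -0.9, 0, 0, 0, 8.5, 3.75, -3.4, -0.9, 0, 0, 0, 8.5, 3.75, -3.4, -0.9, 0, 0, 0]
}}

```text
time: 0.72
tool_pos: [0.2968, -0.4482, 0.284]
tcp_rot: [-3.121, -0.355, 0.0]
wrist_force: [-0.0, 0.2, 0.4]
width: 0.997
grip_force: 0.0
```

Emit:
{"op": "move_arm", "data": {
  "series": [8.5, 3.75, -3.4, -0.9, 0, 0, 0, 8.5, 3.75, -3.4, -0.9, 0, 0, 0, 8.5, 3.75, -3.4, -0.9, 0, 0, 0, 8.5, 3.75, -3.4, -0.9, 0, 0, 0, 8.5, 3.75, -3.4, -0.9, 0, 0, 0]
}}

```text
time: 1.35
tool_pos: [0.4412, -0.2405, 0.3292]
tcp_rot: [-3.121, -0.355, 0.001]
wrist_force: [0.4, -0.6, 0.4]
width: 0.996
grip_force: 0.0
```

Emit:
{"op": "move_arm", "data": {
  "series": [8.5, 0, 0, 0, 0, 0, 0]
}}

```text
time: 1.48
tool_pos: [0.4424, -0.2396, 0.3298]
tcp_rot: [-3.12, -0.363, -0.002]
wrist_force: [-0.2, -0.1, -0.1]
width: 0.993
grip_force: 0.0
```

```bash
python3 - <<'E'
from h import *
import pickle
print(pose()[0],pose()[1].as_rotvec()); c=calibration("wrist"); im=snap("wrist","w1.png"); pickle.dump(c,open("w1.pkl","wb"))
print(ray("wrist",(256,192),c))
E
```

```text
[ 0.4424 -0.2396  0.3298] [-3.1204 -0.3634 -0.002 ]
(array([ 0.5237, -0.22  ,  0.4652]), array([-0.3269, -0.0776, -0.9419]))
```

View pics/w1.png

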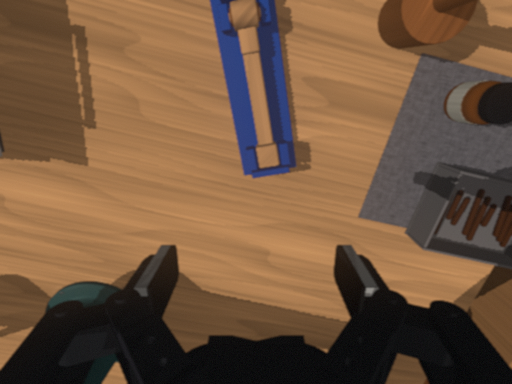

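```bash
python3 - <<'E'
from h import *
import pickle
c=pickle.load(open("w1.pkl","rb"));im=cv2.imread("pics/w1.png")
h=cv2.cvtColor(im,cv2.COLOR_BGR2HSV)
bl=cv2.inRange(h,(105,110,30),(130,255,255))
L=[];Rr=[]
for y in range(62,140,6):
    xs=np.where(bl[y,200:310]>0)[0]+200
    # gap between blue on left and blue on right
    g=np.diff(xs);k=g.argmax();L.append((xs[k]+.5,y));Rr.append((xs[k+1]-.5,y))
L=np.array([onz("wrist",p,.034,c)[:2] for p in L]);Rr=np.array([onz("wrist",p,.034,c)[:2] for p in Rr])
print(np.linalg.norm(L-Rr,axis=1));M=(L+Rr)/2
for A in (L,Rr,M):
    v=cv2.fitLine(A.astype(np.float32),cv2.DIST_HUBER,0,.001,.001).ravel();print(v,np.degrees(np.arctan2(v[1],v[0])))
print("shoulder",onz("wrist",(249,52),.036,c),"heelfront",onz("wrist",(265,146),.04,c),"heelend",onz("wrist",(268,167),.046,c))
m=np.column_stack(np.where(bl>0))[:,::-1]
cs=max(cv2.findContours(bl,0,1)[0],key=cv2.contourArea);a=cv2.approxPolyDP(cs,4,True).reshape(-1,2);print([(p.tolist(),onz("wrist",p,.044,c)[:2]) for p in a if p[1]>100])
cv2.imwrite("pics/w1c.png",cv2.resize(im[0:185,190:320],None,fx=3.2,fy=3.2,interpolation=cv2.INTER_CUBIC))
E
```

```text
[0.0284 0.0286 0.0274 0.0275 0.0277 0.0279 0.0281 0.0283 0.0285 0.0287
 0.0289 0.0291 0.0293]
[ 0.9223  0.3865  0.5175 -0.2099] 22.738655
[ 0.9162  0.4007  0.5194 -0.2394] 23.622465
[ 0.9193  0.3936  0.5161 -0.2256] 23.180857
shoulder [ 0.575  -0.1981  0.036 ] heelfront [ 0.4526 -0.2513  0.04  ] heelend [ 0.4228 -0.2633  0.046 ]
[([245, 173], array([ 0.4045, -0.2305])), ([287, 171], array([ 0.4229, -0.2942])), ([251, 171], array([ 0.4099, -0.239 ])), ([256, 169], array([ 0.4148, -0.2459])), ([254, 151], array([ 0.4419, -0.2364])), ([246, 148], array([ 0.4436, -0.2234])), ([256, 141], array([ 0.4575, -0.2359]))]
```

View pics/w1c.png

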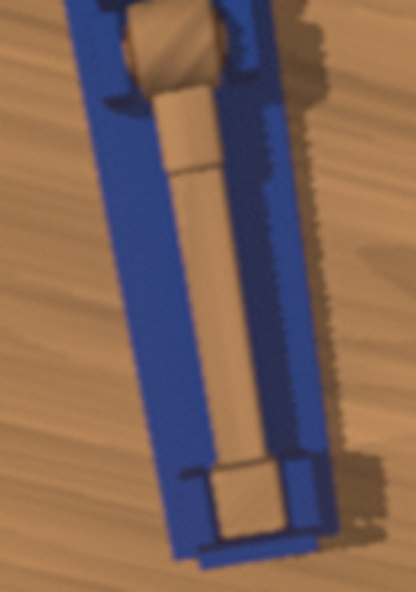

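```bash
python3 - <<'E'
from h import *
s=plan([((.44,0,.33),None,5),((.465,.247,.32),down(8.5),5)])
E
```

```text
[ 1.08 -4.7  -0.02] [0. 0. 0.]
   x 5
[ 1.61 -4.7   0.2 ] [0.   0.   0.94]
[ 1.54 -4.72  0.2 ] [0.   0.   0.94]
[ 1.46 -4.75  0.2 ] [0.   0.   0.94]
[ 1.38 -4.77  0.2 ] [0.   0.   0.94]
[ 1.3  -4.79  0.2 ] [0.   0.   0.94]
```

Emit:
{"op": "move_arm", "data": {
  "series": [8.5, 1.1, -4.7, 0, 0, 0, 0, 8.5, 1.1, -4.7, 0, 0, 0, 0, 8.5, 1.1, -4.7, 0, 0, 0, 0, 8.5, 1.1, -4.7, 0, 0, 0, 0, 8.5, 1.1, -4.7, 0, 0, 0, 0]
}}

```text
time: 2.15
tool_pos: [0.4408, -0.0008, 0.3287]
tcp_rot: [3.121, 0.352, -0.001]
wrist_force: [0.4, 0.6, -0.2]
width: 1.003
grip_force: 0.0
```

Emit:
{"op": "move_arm", "data": {
  "series": [8.5, 1.6, -4.7, 0.2, 0, 0, 0.95, 8.5, 1.5, -4.7, 0.2, 0, 0, 0.95, 8.5, 1.45, -4.75, 0.2, 0, 0, 0.95, 8.5, 1.4, -4.75, 0.2, 0, 0, 0.95, 8.5, 1.3, -4.8, 0.2, 0, 0, 0.95]
}}

```text
time: 2.78
tool_pos: [0.4674, 0.2457, 0.3185]
tcp_rot: [3.132, 0.222, -0.001]
wrist_force: [0.6, -0.6, 0.7]
width: 0.995
grip_force: 0.0
```

Emit:
{"op": "move_arm", "data": {
  "series": [8.5, 0, 0, 0, 0, 0, 0]
}}

```text
time: 2.9
tool_pos: [0.4671, 0.2469, 0.3178]
tcp_rot: [3.133, 0.229, -0.003]
wrist_force: [-0.3, -0.8, 0.3]
width: 0.994
grip_force: 0.0
```

```bash
python3 - <<'E'
from h import *
import pickle
p,r=pose();print(p,r.as_matrix()[:,0]); c=calibration("wrist"); im=snap("wrist","w2.png"); pickle.dump(c,open("w2.pkl","wb"))
h=cv2.cvtColor(im,cv2.COLOR_BGR2HSV)
m=cv2.inRange(h,(20,140,70),(30,255,255))
for k in cv2.findContours(m,0,1)[0]:
    if cv2.contourArea(k)>60:
        b=cv2.boxPoints(cv2.minAreaRect(k));print(cv2.minAreaRect(k)); [print(q,onz("wrist",q,.201,c)) for q in b]
E
```

```text
[0.4671 0.2469 0.3178] [ 0.9893  0.1456 -0.0021]
```

View pics/w2.png

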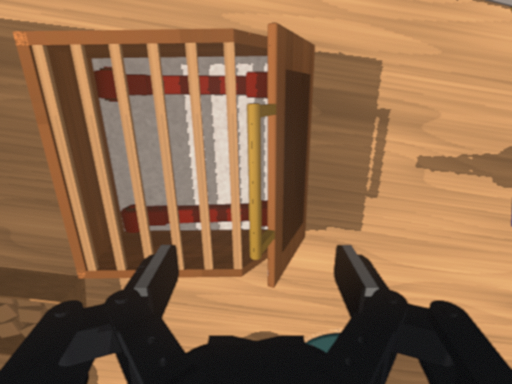

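```bash
python3 - <<'E'
from h import *
import pickle
c=pickle.load(open("w2.pkl","rb"))
for q in [(254,104),(258,258),(256,181)]: print("bar",onz("wrist",q,.201,c),onz("wrist",q,.19,c))
for q in [(17,36),(82,276),(235,31),(241,274)]: print("roof",onz("wrist",q,.15,c))
o1,d1=ray("wrist",(254,104),c);o2,d2=ray("top",(136.7,210))
s=np.linalg.lstsq(np.stack([d1,-d2],1),o2-o1,rcond=None)[0];print(o1+s[0]*d1,o2+s[1]*d2)
o1,d1=ray("wrist",(258,258),c);o2,d2=ray("top",(141.7,258.5))
s=np.linalg.lstsq(np.stack([d1,-d2],1),o2-o1,rcond=None)[0];print(o1+s[0]*d1,o2+s[1]*d2)
E
```

```text
bar [0.5407 0.2596 0.201 ] [0.5403 0.2596 0.19  ]
bar [0.3874 0.2331 0.201 ] [0.3803 0.232  0.19  ]
bar [0.4715 0.2476 0.201 ] [0.468  0.2471 0.19  ]
roof [0.5678 0.4962 0.15  ]
roof [0.2944 0.4504 0.15  ]
roof [0.6028 0.2874 0.15  ]
roof [0.3274 0.2461 0.15  ]
[0.5404 0.2596 0.1921] [0.5395 0.2602 0.1921]
[0.3943 0.2342 0.2116] [0.3946 0.2335 0.2114]
```

Emit:
{"op": "move_arm", "data": {
  "series": [8.5, 0, 0, 3, 0, 0, -0.8, 8.5, 0, 0, 3, 0, 0, 0, 8.5, 0, 0, 3, 0, 0, 0, 8.5, 0, 0, 2.3, 0, 0, 0, 8.5, 0, 0, 1, 0, 0, 0]
}}

```text
time: 3.58
tool_pos: [0.4663, 0.2432, 0.1945]
tcp_rot: [3.13, 0.244, -0.004]
wrist_force: [-0.3, -0.6, -0.4]
width: 0.996
grip_force: 0.0
```

Emit:
{"op": "move_arm", "data": {
  "series": [2.2, 0, 0, 0, 0, 0, 0, 2.2, 0, 0, 0, 0, 0, 0, 2.2, 0, 0, 0, 0, 0, 0, 2.2, 0, 0, 0, 0, 0, 0],
  "grip_force": 20
}}

```text
time: 4.08
tool_pos: [0.4674, 0.2461, 0.1971]
tcp_rot: [-3.131, -0.248, -0.002]
wrist_force: [0.3, -0.1, 0.1]
width: 0.26
grip_force: 0.0
```

```bash
cat >> h.py <<'E'
CA=9.2; CX=np.array([-np.sin(np.radians(CA)),np.cos(np.radians(CA)),0]); CY=np.array([-CX[1],CX[0],0]); CO=np.array([.480,.173,0.])
def cab(p): d=np.asarray(p)-CO; return np.array([d@CX,d@CY,d[2]])
def wld(x,y,z): return CO+x*CX+y*CY+np.array([0,0,z])
E
python3 - <<'E'
from h import *
p,r=pose();print(cab(p))
def P(e,off=.011): return wld(.184*np.cos(np.radians(e)),.003,.04+.184*np.sin(np.radians(e))-off)
plan([(P(e),None,1) for e in [66,72]+list(range(80,185,8))+[181.6]],(P(66),r))
E
```

```text
[0.0742 0.0007 0.1971]
[0. 0. 0.] [0. 0. 0.]
   x 1
[ 0.01  1.8  -0.69] [0. 0. 0.]
   x 1
[ 0.01  2.49 -0.62] [0. 0. 0.]
   x 1
[ 0.01  2.55 -0.27] [0. 0. 0.]
   x 1
[0.01 2.57 0.09] [0. 0. 0.]
   x 1
[0.01 2.53 0.44] [0. 0. 0.]
   x 1
[0.   2.44 0.79] [0. 0. 0.]
   x 1
[0.   2.31 1.12] [0. 0. 0.]
   x 1
[0.   2.13 1.43] [0. 0. 0.]
   x 1
[0.   1.91 1.72] [0. 0. 0.]
   x 1
[0.   1.65 1.97] [0. 0. 0.]
   x 1
[0.   1.36 2.18] [0. 0. 0.]
   x 1
[-0.    1.04  2.34] [0. 0. 0.]
   x 1
[-0.    0.71  2.47] [0. 0. 0.]
   x 1
[-0.    0.36  2.54] [0. 0. 0.]
   x 1
[-0.    0.    2.57] [0. 0. 0.]
   x 1
[ 0.    0.04 -0.77] [0. 0. 0.]
   x 1
```

Emit:
{"op": "move_arm", "data": {
  "series": [0.5, 0, 0, 0, 0, 0, 0, 0.5, 0, 0, 0, 0, 0, 0, 0.5, 0, 0.9, -0.35, 0, 0, 0, 0.5, 0, 0.9, -0.35, 0, 0, 0],
  "grip_force": 30
}}

```text
time: 4.58
tool_pos: [0.4701, 0.2287, 0.2039]
tcp_rot: [-3.13, -0.248, -0.001]
wrist_force: [-1.4, 5.7, 5.6]
width: 0.126
grip_force: 29.7
```

```bash
python3 - <<'E'
from h import *
p,r=pose();print(cab(p)); x,y,z=cab(p); print(np.hypot(x,z+.011-.04),np.degrees(np.arctan2(z+.011-.04,x)))
E
```

```text
[0.0566 0.0009 0.2039]
0.18382445382670373 72.08217845929744
```

Emit:
{"op": "move_arm", "data": {
  "series": [0.5, 0, 1.25, -0.33, 0, 0, 0, 0.5, 0, 1.25, -0.28, 0, 0, 0, 0.5, 0, 1.28, -0.18, 0, 0, 0, 0.5, 0, 1.28, -0.09, 0, 0, 0, 0.5, 0, 1.28, 0, 0, 0, 0]
}}

```text
time: 5.2
tool_pos: [0.4804, 0.1646, 0.2125]
tcp_rot: [-3.132, -0.247, -0.002]
wrist_force: [0.9, 4.0, 1.5]
width: 0.126
grip_force: 30.2
```

Emit:
{"op": "move_arm", "data": {
  "series": [0.5, 0, 1.28, 0.09, 0, 0, 0, 0.5, 0, 1.27, 0.18, 0, 0, 0, 0.5, 0, 1.26, 0.27, 0, 0, 0, 0.5, 0, 1.23, 0.36, 0, 0, 0, 0.5, 0, 1.21, 0.44, 0, 0, 0]
}}

```text
time: 5.82
tool_pos: [0.49, 0.1029, 0.1984]
tcp_rot: [3.132, 0.248, 0.001]
wrist_force: [3.4, 3.3, -0.5]
width: 0.13
grip_force: 29.4
```

```bash
python3 - <<'E'
from h import *
p,r=pose();print(cab(p)); x,y,z=cab(p); print(np.hypot(x,z+.011-.04),np.degrees(np.arctan2(z+.011-.04,x)))
E
```

```text
[-0.0708  0.0013  0.1984]
0.1836130776845075 112.68974255208371
```

```bash
python3 - <<'E'
from h import *
p,r=pose()
def P(e,off=.011): return wld(.184*np.cos(np.radians(e)),.0013,.04+.184*np.sin(np.radians(e))-off)
plan([(P(e),None,1) for e in [116.8,121,125,129,133,137,141,145,149,153,157,161,165,169,173,177,180,181.5]],(P(112.7),r))
E
```

```text
[0.   1.2  0.55] [0. 0. 0.]
   x 1
[0.   1.18 0.65] [0. 0. 0.]
   x 1
[0.   1.08 0.7 ] [0. 0. 0.]
   x 1
[0.   1.03 0.77] [0. 0. 0.]
   x 1
[0.   0.97 0.84] [0. 0. 0.]
   x 1
[0.   0.91 0.91] [0. 0. 0.]
   x 1
[0.   0.84 0.97] [0. 0. 0.]
   x 1
[0.   0.77 1.03] [0. 0. 0.]
   x 1
[0.   0.7  1.08] [0. 0. 0.]
   x 1
[0.   0.62 1.12] [0. 0. 0.]
   x 1
[0.   0.54 1.16] [0. 0. 0.]
   x 1
[0.   0.46 1.2 ] [0. 0. 0.]
   x 1
[0.   0.38 1.23] [0. 0. 0.]
   x 1
[0.   0.29 1.25] [0. 0. 0.]
   x 1
[-0.    0.2   1.27] [0. 0. 0.]
   x 1
[-0.    0.11  1.28] [0. 0. 0.]
   x 1
[-0.    0.03  0.96] [0. 0. 0.]
   x 1
[-0.   -0.01  0.48] [0. 0. 0.]
   x 1
```

Emit:
{"op": "move_arm", "data": {
  "series": [0.5, 0, 1.2, 0.55, 0, 0, 0, 0.5, 0, 1.18, 0.65, 0, 0, 0, 0.5, 0, 1.08, 0.7, 0, 0, 0, 0.5, 0, 1.03, 0.77, 0, 0, 0, 0.5, 0, 0.97, 0.84, 0, 0, 0]
}}

```text
time: 6.45
tool_pos: [0.4983, 0.0492, 0.163]
tcp_rot: [-3.132, -0.248, -0.0]
wrist_force: [4.0, 2.3, -0.0]
width: 0.123
grip_force: 29.3
```

Emit:
{"op": "move_arm", "data": {
  "series": [0.5, 0, 0.91, 0.91, 0, 0, 0, 0.5, 0, 0.84, 0.97, 0, 0, 0, 0.5, 0, 0.77, 1.03, 0, 0, 0, 0.5, 0, 0.7, 1.08, 0, 0, 0, 0.5, 0, 0.62, 1.12, 0, 0, 0]
}}

```text
time: 7.08
tool_pos: [0.5042, 0.0117, 0.1116]
tcp_rot: [-3.131, -0.247, 0.0]
wrist_force: [4.8, 6.0, 0.1]
width: 0.127
grip_force: 29.2
```

Emit:
{"op": "move_arm", "data": {
  "series": [0.5, 0, 0.54, 1.16, 0, 0, 0, 0.5, 0, 0.46, 1.2, 0, 0, 0, 0.5, 0, 0.38, 1.23, 0, 0, 0, 0.5, 0, 0.29, 1.25, 0, 0, 0, 0.5, 0, 0.2, 1.27, 0, 0, 0]
}}

```text
time: 7.7
tool_pos: [0.5069, -0.0052, 0.0504]
tcp_rot: [-3.129, -0.246, 0.001]
wrist_force: [3.6, 12.4, 0.9]
width: 0.123
grip_force: 29.3
```

Emit:
{"op": "move_arm", "data": {
  "series": [0.5, 0, 0.1, 1.28, 0, 0, 0, 0.5, 0, 0, 0.6, 0, 0, 0, 0.5, 0, 0, 0.3, 0, 0, 0]
}}

```text
time: 8.07
tool_pos: [0.5071, -0.0058, 0.0304]
tcp_rot: [-3.129, -0.246, 0.003]
wrist_force: [-6.8, 12.2, 28.9]
width: 0.125
grip_force: 31.8
```

```bash
python3 - <<'E'
from h import *
p,r=pose();print(cab(p)); x,y,z=cab(p); print(np.hypot(x,z+.011-.04),np.degrees(np.arctan2(z+.011-.04,x)))
E
```

```text
[-0.1809  0.0018  0.0304]
0.18085864473137417 179.5679173864553
```

Emit:
{"op": "move_arm", "data": {
  "series": [3.2, 0, 0, -0.2, 0, 0, 0, 3.2, 0, 0, 0, 0, 0, 0, 3.2, 0, 0, -1, 0, 0, 0, 3.2, 0, 0, -3, 0, 0, 0, 5, 0, 0, -5, 0, 0, 0]
}}

```text
time: 8.7
tool_pos: [0.505, -0.0078, 0.1207]
tcp_rot: [-3.131, -0.247, 0.009]
wrist_force: [0.4, 0.1, -0.1]
width: 0.576
grip_force: 0.0
```

```bash
sed -i 's/CO=np.array(\[.480,.173,0.\])/CO=np.array([.4796,.1755,0.])/' h.py; python3 - <<'E'
from h import *
np.set_printoptions(precision=4,suppress=True)
p,r=pose();print(p,cab(p),read_state()['wrist_force'],read_state()['q'])
im=snap("top","t1.png");sc=snap("scene","s1.png")
for n,i in(("top",im),("scene",sc)):
    h=cv2.cvtColor(i,cv2.COLOR_BGR2HSV)
    m=cv2.inRange(h,(20,140,70),(30,255,255))
    for k in cv2.findContours(m,0,1)[0]:
        if cv2.contourArea(k)>20: print(n,cv2.minAreaRect(k),[cab(onz(n,q,.035)) for q in cv2.boxPoints(cv2.minAreaRect(k))])
th=23.2;o=np.array([.526,-.2205]);d=np.array([np.cos(np.radians(th)),np.sin(np.radians(th))])
g=o-.02*d;print("grip",g)
# closing along neck's side: tool y perpendicular to neck => tool x along neck
plan([((.47,-.1,.2),None,4),((g[0],g[1],.12),down(th),4),((g[0],g[1],.023),None,5)])
E
```

```text
[ 0.505  -0.0078  0.1207] [-0.185   0.0043  0.1207] [ 0.4421  0.1497 -0.1128] [-0.0645  0.0544  2.078  -0.0005  1.0149  1.3488]
top ((230.5, 239.5), (13.0, 3.0), 90.0) [array([-0.1819,  0.0182,  0.035 ]), array([-0.1917,  0.0198,  0.035 ]), array([-0.1854,  0.0619,  0.035 ]), array([-0.1757,  0.0604,  0.035 ])]
scene ((283.2500305175781, 219.25001525878906), (13.435027122497559, 35.35533905029297), 45.0) [array([-0.1877, -0.0721,  0.035 ]), array([-0.2026,  0.0462,  0.035 ]), array([-0.1582,  0.0458,  0.035 ]), array([-0.1451, -0.0709,  0.035 ])]
scene ((305.7500305175781, 206.75001525878906), (9.192388534545898, 2.8284268379211426), 45.0) [array([-0.1744,  0.0655,  0.035 ]), array([-0.1755,  0.0754,  0.035 ]), array([-0.1454,  0.0749,  0.035 ]), array([-0.1443,  0.0651,  0.035 ])]
grip [ 0.5076 -0.2284]
[-1.37  2.11 -1.81] [0. 0. 0.]
   x 4
[0.4  3.31 2.01] [ 0.06 -0.14 -3.54]
[0.2  3.33 2.01] [ 0.06 -0.14 -3.54]
[0.   3.34 2.01] [ 0.06 -0.14 -3.54]
[-0.2   3.34  2.  ] [ 0.06 -0.14 -3.54]
[ 0.   -0.    1.94] [0. 0. 0.]
   x 5
```

Emit:
{"op": "move_arm", "data": {
  "series": [6, -1.4, 2.1, -1.8, 0, 0, 0, 6, -1.4, 2.1, -1.8, 0, 0, 0, 6, -1.4, 2.1, -1.8, 0, 0, 0, 6, -1.35, 2.1, -1.8, 0, 0, 0, 6, 0.4, 3.3, 2, 0, 0, -3.5]
}}

```text
time: 9.43
tool_pos: [0.4763, -0.1327, 0.1769]
tcp_rot: [3.119, 0.346, 0.01]
wrist_force: [-0.1, -0.6, 1.0]
width: 0.704
grip_force: 0.0
```

Emit:
{"op": "move_arm", "data": {
  "series": [6, 0.2, 3.3, 2, 0, 0, -3.5, 6, 0, 3.35, 2, 0, 0, -3.5, 6, -0.2, 3.35, 2, 0, 0, -3.6, 6, 0, 0, 0, 0, 0, 0]
}}

```text
time: 9.93
tool_pos: [0.5011, -0.2288, 0.1114]
tcp_rot: [-3.077, -0.626, 0.006]
wrist_force: [-0.4, 0.6, 1.0]
width: 0.703
grip_force: 0.0
```

```bash
python3 - <<'E'
from h import *
im=snap("wrist","w3.png");c=calibration("wrist")
h=cv2.cvtColor(im,cv2.COLOR_BGR2HSV);bl=cv2.inRange(h,(105,110,30),(130,255,255))
p,r=pose();print(p,r.as_matrix()[:,0])
g=np.array([.5076,-.2284]);plan([((g[0],g[1],.12),down(23.2),1)])
E
```

```text
[ 0.5014 -0.2279  0.1123] [ 0.9204  0.3909 -0.0021]
[ 0.55  0.29 -0.77] [-0.14  0.12 -0.19]
```

View pics/w3.png

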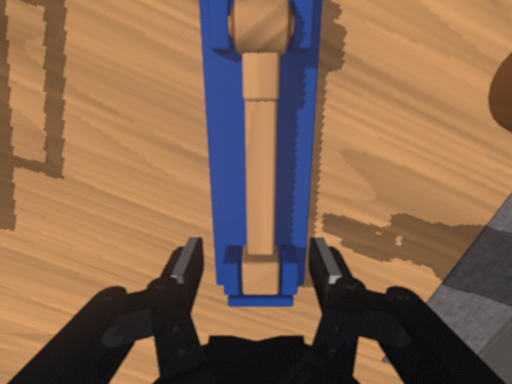

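```bash
python3 - <<'E'
from h import *
c=calibration("wrist");p,r=pose()
for q,z in [((260.5,100),.034),((260.5,250),.034),((260,258),.046),((260.5,292),.046)]:
    w=onz("wrist",q,z,c);print(w,r.inv().apply(w-p))
E
```

```text
[ 0.5752 -0.1995  0.034 ] [0.0792 0.0029 0.0781]
[ 0.4592 -0.2495  0.034 ] [-0.0471  0.0036  0.0784]
[ 0.4587 -0.2491  0.046 ] [-0.0475  0.003   0.0664]
[ 0.4267 -0.2633  0.046 ] [-0.0824  0.0036  0.0665]
```

Emit:
{"op": "move_arm", "data": {
  "series": [6, 1.1, 0.3, 0, 0, 0, 0, 6, 0, 0, 3, 0, 0, 0, 6, 0, 0, 3, 0, 0, 0, 6, 0, 0, 2, 0, 0, 0, 6, 0, 0, 0.8, 0, 0, 0]
}}

```text
time: 10.6
tool_pos: [0.514, -0.2246, 0.0251]
tcp_rot: [-3.077, -0.632, 0.001]
wrist_force: [-0.9, -0.0, -0.4]
width: 0.706
grip_force: 0.0
```

Emit:
{"op": "move_arm", "data": {
  "series": [1.5, 0, 0, 0, 0, 0, 0, 1.5, 0, 0, 0, 0, 0, 0, 1.5, 0, 0, 0, 0, 0, 0, 1.5, 0, 0, 0, 0, 0, 0],
  "grip_force": 60
}}

```text
time: 11.1
tool_pos: [0.5152, -0.2263, 0.0272]
tcp_rot: [3.076, 0.63, 0.004]
wrist_force: [-0.6, 0.6, 6.3]
width: 0.264
grip_force: 61.5
```

Emit:
{"op": "move_arm", "data": {
  "series": [1.5, 0, 0, -0.5, 0, 0, 0, 1.5, 0, 0, -1.5, 0, 0, 0, 1.5, 0, 0, -3, 0, 0, 0, 1.5, 0, 0, -3.5, 0, 0, 0, 1.5, 0, 0, -3.5, 0, 0, 0]
}}

```text
time: 11.72
tool_pos: [0.5135, -0.2258, 0.1471]
tcp_rot: [-3.078, -0.63, 0.0]
wrist_force: [0.4, 0.3, -1.7]
width: 0.262
grip_force: 60.5
```

Emit:
{"op": "move_arm", "data": {
  "series": [1.5, 0, 0, -2, 0, 0, 0, 1.5, 0, 0, 0, 0, 0, 0]
}}

```text
time: 11.98
tool_pos: [0.5153, -0.2266, 0.1684]
tcp_rot: [3.075, 0.629, 0.006]
wrist_force: [0.0, 0.0, -1.7]
width: 0.263
grip_force: 60.6
```

```bash
python3 - <<'E'
from h import *
p,r=pose();print(p,read_state()['wrist_force'],read_state()['torque'],read_state()['width'])
plan([(wld(-.13,0,.166),down(99.2),12),(wld(-.13,0,.0635),None,5),(wld(-.0295,0,.0635),None,6)])
E
```

```text
[ 0.5153 -0.2266  0.1684] [ 0.0468  0.0126 -1.7301] [ 0.0107  0.0188 -0.0269] 0.2627351129502503
[ 0.78 -2.15  0.01] [ 0.03 -0.   -6.34]
[ 1.01 -2.05  0.02] [ 0.03 -0.   -6.34]
[ 1.23 -1.92  0.02] [ 0.03 -0.   -6.34]
[ 1.44 -1.77  0.02] [ 0.03 -0.   -6.34]
[ 1.63 -1.61  0.02] [ 0.03 -0.   -6.34]
[ 1.79 -1.42  0.02] [ 0.03 -0.   -6.34]
[ 1.94 -1.21  0.02] [ 0.03 -0.   -6.34]
[ 2.06 -0.99  0.02] [ 0.03 -0.   -6.34]
[ 2.16 -0.75  0.02] [ 0.03 -0.   -6.34]
[ 2.23 -0.51  0.02] [ 0.03 -0.   -6.34]
[ 2.27 -0.26  0.02] [ 0.03 -0.   -6.34]
[ 2.29 -0.01  0.02] [ 0.03 -0.   -6.34]
[ 0.   -0.    2.05] [0. 0. 0.]
   x 5
[ 1.68 -0.   -0.  ] [0. 0. 0.]
   x 6
```

Emit:
{"op": "move_arm", "data": {
  "series": [1.5, 0.8, -2.15, 0, 0, 0, -6.3, 1.5, 1, -2.05, 0, 0, 0, -6.3, 1.5, 1.25, -1.9, 0, 0, 0, -6.3, 1.5, 1.45, -1.75, 0, 0, 0, -6.4, 1.5, 1.6, -1.6, 0, 0, 0, -6.4]
}}

```text
time: 12.6
tool_pos: [0.5069, -0.1112, 0.164]
tcp_rot: [-2.784, -1.451, 0.003]
wrist_force: [0.2, 1.3, -2.0]
width: 0.264
grip_force: 60.6
```

Emit:
{"op": "move_arm", "data": {
  "series": [1.5, 1.8, -1.4, 0, 0, 0, -6.3, 1.5, 1.95, -1.2, 0, 0, 0, -6.3, 1.5, 2.05, -1, 0, 0, 0, -6.3, 1.5, 2.15, -0.75, 0, 0, 0, -6.4, 1.5, 2.2, -0.5, 0, 0, 0, -6.4]
}}

```text
time: 13.22
tool_pos: [0.5009, 0.0022, 0.164]
tcp_rot: [-2.282, -2.156, 0.003]
wrist_force: [-0.0, 0.9, -2.2]
width: 0.261
grip_force: 60.6
```

Emit:
{"op": "move_arm", "data": {
  "series": [1.5, 2.3, -0.25, 0, 0, 0, -6.3, 1.5, 2.3, 0, 0, 0, 0, -6.3, 1.5, 0, 0, 0, 0, 0, 0]
}}

```text
time: 13.6
tool_pos: [0.4988, 0.0486, 0.1642]
tcp_rot: [-2.034, -2.392, 0.003]
wrist_force: [-0.5, -0.2, -1.1]
width: 0.26
grip_force: 60.6
```

```bash
python3 - <<'E'
from h import *
p,r=pose();print(p,cab(p),r.as_matrix()[:,0],np.degrees(np.arctan2(*r.as_matrix()[[1,0],0])))
plan([(wld(-.13,0,.0635),down(99.2),1),(wld(-.0295,0,.0635),None,6)])
E
```

```text
[0.4988 0.0486 0.1642] [-0.1284  0.0014  0.1642] [-0.1605  0.987   0.0004] 99.23464837360734
[-0.17  0.16 10.07] [-0.15 -0.02  0.03]
[ 1.68 -0.   -0.  ] [0. 0. 0.]
   x 6
```

Emit:
{"op": "move_arm", "data": {
  "series": [1.5, 0, 0.15, 2.5, 0, 0, 0, 1.5, 0, 0, 3, 0, 0, 0, 1.5, 0, 0, 3, 0, 0, 0, 1.5, 0, 0, 1.5, 0, 0, 0, 1.5, 0, 0, 0, 0, 0, 0]
}}

```text
time: 14.22
tool_pos: [0.5001, 0.0473, 0.0641]
tcp_rot: [-2.037, -2.389, 0.004]
wrist_force: [-0.9, -0.8, -1.5]
width: 0.261
grip_force: 60.5
```

```bash
python3 - <<'E'
from h import *
p,r=pose();print(p,cab(p),read_state()['wrist_force'])
im=snap("wrist","w4.png"); s=snap("scene","s4.png")
cv2.imwrite("pics/c4.png",np.hstack([cv2.resize(im,(400,300)),cv2.resize(s[170:370,190:450],(390,300))]))
E
```

```text
[0.5001 0.0473 0.0641] [-0.1298  0.0002  0.0641] [-0.9363 -0.7744 -1.4652]
```

View pics/c4.png

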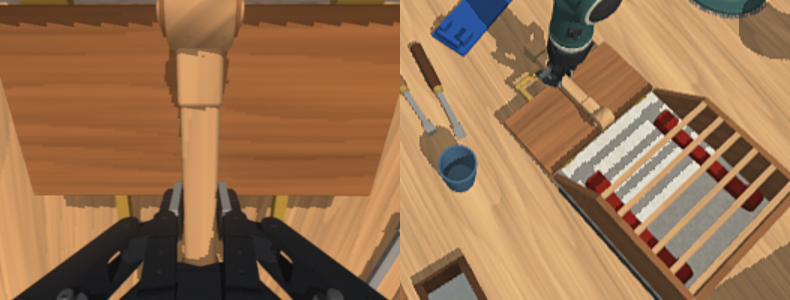

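Emit:
{"op": "move_arm", "data": {
  "series": [1.5, 1.7, 0, 0, 0, 0, 0, 1.5, 2, 0, 0, 0, 0, 0, 1.5, 2, 0, 0, 0, 0, 0, 1.5, 2, 0, 0, 0, 0, 0, 1.5, 2, 0, 0, 0, 0, 0]
}}

```text
time: 14.95
tool_pos: [0.4865, 0.1455, 0.0669]
tcp_rot: [2.036, 2.391, 0.003]
wrist_force: [0.4, 0.7, -1.0]
width: 0.269
grip_force: 60.5
```

Emit:
{"op": "move_arm", "data": {
  "series": [1.5, 0.3, 0, 0.2, 0, 0, 0, 1.5, 0, 0, 0.3, 0, 0, 0, 1.5, 0, 0, 0.2, 0, 0, 0, 1.5, 0, 0, 0, 0, 0, 0]
}}

```text
time: 15.45
tool_pos: [0.4854, 0.146, 0.0583]
tcp_rot: [-2.038, -2.39, 0.001]
wrist_force: [-1.0, 0.0, -2.1]
width: 0.264
grip_force: 60.5
```

Expected touchdown at z about 0.055; lower in small steps until the force shows.

Emit:
{"op": "move_arm", "data": {
  "series": [1.5, 0, 0, 0.15, 0, 0, 0, 1.5, 0, 0, 0.1, 0, 0, 0, 1.5, 0, 0, 0, 0, 0, 0]
}}

```text
time: 15.82
tool_pos: [0.4855, 0.1464, 0.056]
tcp_rot: [-2.038, -2.391, 0.0]
wrist_force: [0.0, 0.0, -2.3]
width: 0.26
grip_force: 60.5
```

Emit:
{"op": "move_arm", "data": {
  "series": [1.5, 0, 0, 0.1, 0, 0, 0, 1.5, 0, 0, 0, 0, 0, 0]
}}

```text
time: 16.08
tool_pos: [0.4858, 0.1466, 0.0552]
tcp_rot: [2.037, 2.391, 0.0]
wrist_force: [-0.3, -0.4, -1.7]
width: 0.264
grip_force: 60.7
```

Emit:
{"op": "move_arm", "data": {
  "series": [1.5, 0, 0, 0.1, 0, 0, 0, 1.5, 0, 0, 0.1, 0, 0, 0, 1.5, 0, 0, 0, 0, 0, 0]
}}

```text
time: 16.45
tool_pos: [0.4858, 0.1466, 0.0551]
tcp_rot: [-2.037, -2.392, 0.001]
wrist_force: [-5.5, -2.0, 15.0]
width: 0.263
grip_force: 62.6
```

Emit:
{"op": "move_arm", "data": {
  "series": [6, 0, 0, -0.15, 0, 0, 0, 6, 0, 0, 0, 0, 0, 0, 6, 0, 0, 0, 0, 0, 0, 6, 0, 0, -2, 0, 0, 0, 6, 0, 0, -4, 0, 0, 0]
}}

```text
time: 17.08
tool_pos: [0.4835, 0.146, 0.1129]
tcp_rot: [-2.035, -2.389, 0.007]
wrist_force: [0.4, -0.0, 1.2]
width: 0.702
grip_force: 0.0
```

Emit:
{"op": "move_arm", "data": {
  "series": [3, -3, 0, -3, 0, 0, 0, 0, -5, 0, -3, 0, 0, 0, 0, -5, 0, 0, 0, 0, 0, 0, -5, 0, 0, 0, 0, 0, 0, 0, 0, 0, 0, 0, 0]
}}

```text
time: 17.7
tool_pos: [0.5146, -0.034, 0.1745]
tcp_rot: [2.042, 2.386, -0.001]
wrist_force: [-0.5, -0.2, -0.1]
width: -0.004
grip_force: 0.0
```

```bash
python3 - <<'E'
from h import *
import pickle
p,r=pose();print(p,cab(p),read_state()['wrist_force'])
c=calibration("wrist");im=snap("wrist","w5.png"); pickle.dump(c,open("w5.pkl","wb"))
for q in [(0,0),(256,0),(256,192),(256,383)]: print(q,cab(onz("wrist",q,.074,c)))
E
```

```text
[ 0.5146 -0.034   0.1745] [-0.2124 -0.001   0.1745] [-0.5439 -0.2037 -0.1204]
(0, 0) [-0.0622  0.1857  0.074 ]
(256, 0) [-0.0633 -0.001   0.074 ]
(256, 192) [-0.2118 -0.0001  0.074 ]
(256, 383) [-0.4533  0.0012  0.074 ]
```

View pics/w5.png

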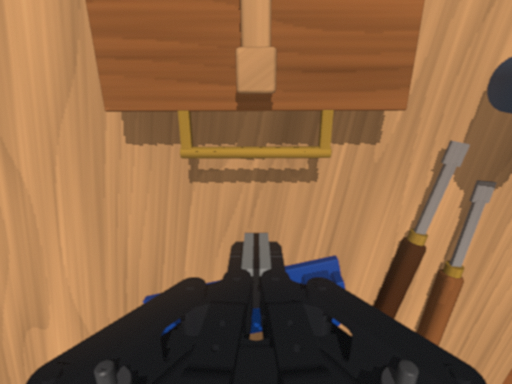

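```bash
cat >> h.py <<'E'
def pushpose(xlead,y=0,tilt=40,ztip=.052):
    s,c=np.sin(np.radians(tilt)),np.cos(np.radians(tilt))
    xt=xlead-.011*c
    return wld(xt-.008*s,y,ztip+.008*c)
E
python3 - <<'E'
from h import *
import pickle
c=pickle.load(open("w5.pkl","rb"))
print([cab(onz("wrist",q,.074,c)) for q in [(237,93),(275,93),(238,47),(275,47)]])
r=down(99.2,0,40)
plan([(pushpose(-.17,ztip=.10),r,5),(pushpose(-.15),None,2),(pushpose(.052),None,12)])
E
```

```text
[array([-0.1272,  0.0147,  0.074 ]), array([-0.1273, -0.0159,  0.074 ]), array([-0.094,  0.013,  0.074]), array([-0.0941, -0.0153,  0.074 ])]
[ 0.54 -0.02  1.36] [ 0.01  8.   -0.05]
[ 0.35 -0.02  1.43] [ 0.01  8.   -0.05]
[ 0.15 -0.02  1.46] [ 0.01  8.   -0.05]
[-0.06 -0.02  1.47] [ 0.01  8.   -0.05]
[-0.26 -0.02  1.44] [ 0.01  8.   -0.05]
[-0.78 -0.    2.48] [0. 0. 0.]
   x 2
[ 1.29 -0.    1.08] [0. 0. 0.]
   x 12
```

Emit:
{"op": "move_arm", "data": {
  "series": [0, 0.55, 0, 1.35, 0, 8, 0, 0, 0.35, 0, 1.45, 0, 8, 0, 0, 0.15, 0, 1.45, 0, 8, 0, 0, -0.05, 0, 1.45, 0, 8, 0, 0, -0.25, 0, 1.45, 0, 8, 0]
}}

```text
time: 18.38
tool_pos: [0.5102, -0.0027, 0.1067]
tcp_rot: [-1.647, -1.936, -0.604]
wrist_force: [0.8, -0.1, 0.5]
width: 0.001
grip_force: 0.0
```

Emit:
{"op": "move_arm", "data": {
  "series": [0, 0, 0, 0, 0, 0, 0]
}}

```text
time: 18.5
tool_pos: [0.5079, -0.0034, 0.1036]
tcp_rot: [-1.65, -1.93, -0.596]
wrist_force: [-0.5, 0.4, -0.2]
width: -0.002
grip_force: 0.0
```

```bash
python3 - <<'E'
from h import *
p,r=pose();print(cab(p),cab(pushpose(-.17,ztip=.10)),read_state()['q'])
plan([(pushpose(-.15),down(99.2,0,40),2),(pushpose(.052),None,16)])
E
```

```text
[-0.1811  0.0006  0.1036] [-0.1836 -0.      0.1061] [-0.4256  0.3214  1.9696  0.5827  1.3356 -0.8642]
[-0.8   0.05  2.3 ] [-0.12 -0.09 -0.16]
[-0.79  0.04  2.3 ] [-0.12 -0.09 -0.16]
[ 0.97 -0.    0.81] [0. 0. 0.]
   x 16
```

Emit:
{"op": "move_arm", "data": {
  "series": [0, -0.8, 0.05, 2.3, 0, 0, 0, 0, -0.8, 0.05, 2.3, 0, 0, 0, 0, 0.97, 0, 0.81, 0, 0, 0, 0, 0.97, 0, 0.81, 0, 0, 0, 0, 0.97, 0, 0.81, 0, 0, 0]
}}

```text
time: 19.12
tool_pos: [0.5028, 0.0515, 0.0625]
tcp_rot: [-1.65, -1.941, -0.602]
wrist_force: [-0.6, -1.1, 1.2]
width: 0.001
grip_force: 0.7
```

Emit:
{"op": "move_arm", "data": {
  "series": [0, 0.97, 0, 0.81, 0, 0, 0, 0, 0.97, 0, 0.81, 0, 0, 0, 0, 0.97, 0, 0.81, 0, 0, 0, 0, 0.97, 0, 0.81, 0, 0, 0, 0, 0.97, 0, 0.81, 0, 0, 0]
}}

```text
time: 19.75
tool_pos: [0.4919, 0.1138, 0.0613]
tcp_rot: [-1.65, -1.937, -0.601]
wrist_force: [0.1, -1.4, 0.7]
width: -0.001
grip_force: 1.0
```

```bash
python3 - <<'E'
from h import *
p,r=pose();print(cab(p),"lead",cab(p)[0]+.008*.643+.011*.766)
im=snap("wrist","w6.png");s=snap("scene","s6.png")
cv2.imwrite("pics/c6.png",np.hstack([cv2.resize(im,(400,300)),cv2.resize(s[170:370,190:450],(390,300))]))
E
```

```text
[-0.0629 -0.0023  0.0613] lead -0.04933193187936963
```

View pics/c6.png

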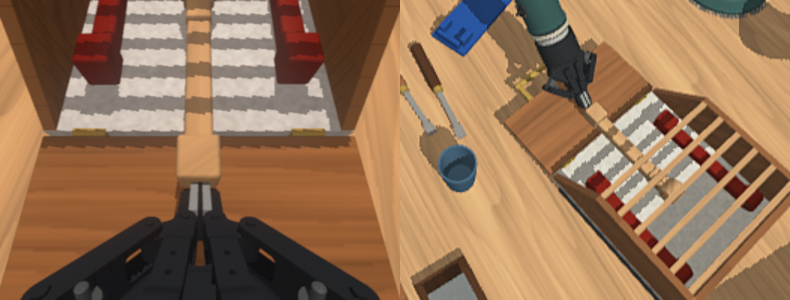

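Emit:
{"op": "move_arm", "data": {
  "series": [0, 0.97, -0.05, 0.81, 0, 0, 0, 0, 0.97, -0.05, 0.81, 0, 0, 0, 0, 0.97, -0.05, 0.81, 0, 0, 0, 0, 0.97, 0, 0.81, 0, 0, 0, 0, 0.97, 0, 0.81, 0, 0, 0]
}}

```text
time: 20.48
tool_pos: [0.4803, 0.1761, 0.0615]
tcp_rot: [-1.65, -1.937, -0.601]
wrist_force: [0.3, -0.4, -0.6]
width: -0.001
grip_force: 0.3
```

Emit:
{"op": "move_arm", "data": {
  "series": [0, 0.97, 0, 0.81, 0, 0, 0, 0, 0.8, 0, 0.67, 0, 0, 0, 0, 0, 0, 0, 0, 0, 0]
}}

```text
time: 20.85
tool_pos: [0.4764, 0.1988, 0.0616]
tcp_rot: [-1.649, -1.938, -0.6]
wrist_force: [-0.2, 0.6, -0.7]
width: 0.002
grip_force: 0.0
```

```bash
python3 - <<'E'
from h import *
p,r=pose();print(cab(p),"lead",cab(p)[0]+.008*.643+.011*.766)
im=snap("wrist","w7.png");s=snap("scene","s7.png")
cv2.imwrite("pics/c7.png",np.hstack([cv2.resize(im,(400,300)),cv2.resize(s[170:370,190:450],(390,300))]))
E
```

```text
[ 0.0235 -0.0005  0.0616] lead 0.037068427801005756
```

View pics/c7.png

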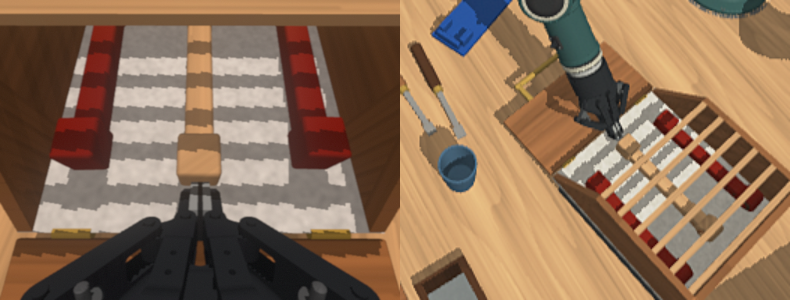

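Emit:
{"op": "move_arm", "data": {
  "series": [0, 0.45, 0, 0.38, 0, 0, 0, 0, 0.45, 0, 0.38, 0, 0, 0, 0, 0.33, 0, 0.28, 0, 0, 0, 0, 0, 0, 0, 0, 0, 0]
}}

```text
time: 21.45
tool_pos: [0.474, 0.2142, 0.0615]
tcp_rot: [-1.65, -1.937, -0.6]
wrist_force: [-0.5, -0.0, 0.1]
width: -0.001
grip_force: 0.0
```

```bash
python3 - <<'E'
from h import *
p,r=pose();print(cab(p),"lead",cab(p)[0]+.008*.643+.011*.766)
c=calibration("wrist")
im=snap("wrist","w8.png");h=cv2.cvtColor(im,cv2.COLOR_BGR2HSV)
m=cv2.inRange(h,(0,170,40),(6,255,255))|cv2.inRange(h,(174,170,40),(180,255,255))
for k in cv2.findContours(m,0,1)[0]:
    if cv2.contourArea(k)>200:
        k=k.reshape(-1,2);b=k[k[:,1].argmax()];print("red low",b,cab(onz("wrist",b,.04,c)))
m=cv2.inRange(h[:300,200:320],(8,70,120),(20,170,255));k=max(cv2.findContours(m,0,1)[0],key=cv2.contourArea).reshape(-1,2)+[200,0];b=k[k[:,1].argmax()];print("pale low",b,cab(onz("wrist",b,.04,c)))
# back out plan
plan([(p-.10*CX+np.array([0,0,.05]),None,4)])
E
```

```text
[ 0.0391 -0.0007  0.0615] lead 0.05268854082129812
red low [412 238] [ 0.0523 -0.1013  0.04  ]
red low [ 74 234] [0.0552 0.1194 0.04  ]
red low [363  27] [ 0.2417 -0.0957  0.04  ]
red low [120  27] [0.2422 0.1219 0.04  ]
pale low [231 228] [0.059  0.0167 0.04  ]
[-1.11  0.   -2.56] [0. 0. 0.]
   x 4
```

Emit:
{"op": "move_arm", "data": {
  "series": [0, 0.38, 0, 0.32, 0, 0, 0, 0, 0, 0, 0, 0, 0, 0, 0, -1.1, 0, -2.5, 0, 0, 0, 0, -1.1, 0, -2.5, 0, 0, 0, 0, -1.1, 0, -2.5, 0, 0, 0]
}}

```text
time: 22.12
tool_pos: [0.485, 0.1456, 0.098]
tcp_rot: [-1.65, -1.937, -0.6]
wrist_force: [0.5, -1.2, 0.4]
width: 0.002
grip_force: 0.0
```

Emit:
{"op": "move_arm", "data": {
  "series": [0, -1.1, 0, -2.5, 0, 0, 0, 0, -1.1, 0, -2.5, 0, 0, 0, 0, 0, 0, 0, 0, 0, 0]
}}

```text
time: 22.5
tool_pos: [0.4945, 0.0965, 0.1228]
tcp_rot: [-1.653, -1.938, -0.603]
wrist_force: [0.3, -0.3, 0.0]
width: 0.002
grip_force: 0.0
```

```bash
python3 - <<'E'
from h import *
p,r=pose();print(cab(p))
plan([(wld(-.184,0,.15),down(99.2),5),(wld(-.184,0,.15),down(9.2),9)])
E
```

```text
[-0.0804 -0.0021  0.1228]
[-1.24 -0.03 -1.75] [ 0.04 -7.99 -0.03]
[-1.47 -0.04 -1.56] [ 0.04 -7.99 -0.03]
[-1.67 -0.04 -1.34] [ 0.04 -7.99 -0.03]
[-1.84 -0.04 -1.09] [ 0.04 -7.99 -0.03]
[-1.98 -0.04 -0.83] [ 0.04 -7.99 -0.03]
[0. 0. 0.] [-0. -0. 10.]
[0. 0. 0.] [-0. -0. 10.]
[0. 0. 0.] [-0. -0. 10.]
[0. 0. 0.] [-0. -0. 10.]
[0. 0. 0.] [-0. -0. 10.]
[0. 0. 0.] [-0. -0. 10.]
[0. 0. 0.] [-0. -0. 10.]
[0. 0. 0.] [-0. -0. 10.]
[0. 0. 0.] [-0. -0. 10.]
```

Emit:
{"op": "move_arm", "data": {
  "series": [3.4, -1.25, 0, -1.75, 0, -8, 0, 3.4, -1.45, 0, -1.55, 0, -8, 0, 3.4, -1.65, 0, -1.35, 0, -8, 0, 3.4, -1.85, 0, -1.1, 0, -8, 0, 3.4, -2, 0, -0.85, 0, -8, 0]
}}

```text
time: 23.12
tool_pos: [0.509, -0.0043, 0.1494]
tcp_rot: [2.035, 2.39, -0.003]
wrist_force: [0.2, 0.7, -1.0]
width: 0.399
grip_force: 0.0
```

Emit:
{"op": "move_arm", "data": {
  "series": [3.4, 0, 0, 0, 0, 0, 10, 3.4, 0, 0, 0, 0, 0, 10, 3.4, 0, 0, 0, 0, 0, 10, 3.4, 0, 0, 0, 0, 0, 10, 3.4, 0, 0, 0, 0, 0, 10]
}}

```text
time: 23.75
tool_pos: [0.5084, -0.0035, 0.1484]
tcp_rot: [-2.859, -1.299, 0.002]
wrist_force: [-0.0, -0.1, -0.4]
width: 0.399
grip_force: 0.0
```

Emit:
{"op": "move_arm", "data": {
  "series": [3.4, 0, 0, 0, 0, 0, 10, 3.4, 0, 0, 0, 0, 0, 10, 3.4, 0, 0, 0, 0, 0, 10, 3.4, 0, 0, 0, 0, 0, 10, 3.4, 0, 0, 0, 0, 0, 0]
}}

```text
time: 24.38
tool_pos: [0.5085, -0.0037, 0.1486]
tcp_rot: [-3.13, -0.255, 0.002]
wrist_force: [0.1, 0.7, -0.1]
width: 0.399
grip_force: 0.0
```

```bash
python3 - <<'E'
from h import *
p,r=pose();print(cab(p),p)
c=calibration("wrist");im=snap("wrist","w9.png");h=cv2.cvtColor(im,cv2.COLOR_BGR2HSV)
m=cv2.inRange(h,(20,140,60),(30,255,255))
for k in cv2.findContours(m,0,1)[0]:
    if cv2.contourArea(k)>50: print(cv2.minAreaRect(k),[cab(onz("wrist",q,.035,c))[:2] for q in cv2.boxPoints(cv2.minAreaRect(k))])
plan([(wld(-.184,0,.15),down(9.2),1),(wld(-.184,0,.026),None,5)])
E
```

```text
[-0.1815  0.0001  0.1486] [ 0.5085 -0.0037  0.1486]
((245.24000549316406, 233.8199920654297), (30.122751235961914, 45.96194076538086), 8.130102157592773) [array([-0.1514,  0.0744]), array([-0.1594,  0.0232]), array([-0.1885,  0.0277]), array([-0.1823,  0.0795])]
[-0.01  0.23 -0.13] [-0.05  0.07  0.17]
[ 0.   -0.    2.48] [0. 0. 0.]
   x 5
```

Emit:
{"op": "move_arm", "data": {
  "series": [3.4, 0, 0.2, 3, 0, 0, 0, 3.4, 0, 0, 3, 0, 0, 0, 3.4, 0, 0, 3, 0, 0, 0, 3.4, 0, 0, 2.2, 0, 0, 0, 3.4, 0, 0, 1, 0, 0, 0]
}}

```text
time: 25.05
tool_pos: [0.5083, -0.0062, 0.0257]
tcp_rot: [-3.131, -0.254, 0.005]
wrist_force: [-0.6, 0.0, -0.1]
width: 0.395
grip_force: 0.0
```

Emit:
{"op": "move_arm", "data": {
  "series": [0.5, 0, 0, 0, 0, 0, 0, 0.5, 0, 0, 0, 0, 0, 0, 0.5, 0, 0, 0, 0, 0, 0],
  "grip_force": 30
}}

```text
time: 25.42
tool_pos: [0.5093, -0.0054, 0.0277]
tcp_rot: [-3.13, -0.25, 0.001]
wrist_force: [-0.1, 4.7, -4.0]
width: 0.125
grip_force: 29.2
```

```bash
python3 - <<'E'
from h import *
p,r=pose();print(cab(p))
o=.035-p[2]
def P(e): return wld(.184*np.cos(np.radians(e)),0,.04+.184*np.sin(np.radians(e))-o)
import io,contextlib
f=io.StringIO()
with contextlib.redirect_stdout(f): plan([(P(e),None,1) for e in list(range(178,52,-4))+[52]],(P(181.6),r))
print("\n".join(l for l in f.getvalue().split("\n") if "x" not in l))
E
```

```text
[-0.1833 -0.0004  0.0277]
[-0.   -0.01 -1.16] [0. 0. 0.]
[-0.   -0.09 -1.28] [0. 0. 0.]
[-0.   -0.18 -1.27] [0. 0. 0.]
[-0.   -0.27 -1.26] [0. 0. 0.]
[-0.   -0.36 -1.23] [0. 0. 0.]
[-0.   -0.44 -1.21] [0. 0. 0.]
[-0.   -0.52 -1.17] [0. 0. 0.]
[-0.   -0.61 -1.13] [0. 0. 0.]
[-0.   -0.68 -1.09] [0. 0. 0.]
[-0.   -0.76 -1.04] [0. 0. 0.]
[-0.   -0.83 -0.98] [0. 0. 0.]
[-0.   -0.89 -0.92] [0. 0. 0.]
[-0.   -0.96 -0.86] [0. 0. 0.]
[-0.   -1.01 -0.79] [0. 0. 0.]
[-0.   -1.07 -0.72] [0. 0. 0.]
[-0.   -1.11 -0.64] [0. 0. 0.]
[-0.   -1.16 -0.56] [0. 0. 0.]
[-0.   -1.19 -0.48] [0. 0. 0.]
[-0.   -1.22 -0.39] [0. 0. 0.]
[-0.   -1.25 -0.31] [0. 0. 0.]
[-0.   -1.27 -0.22] [0. 0. 0.]
[-0.   -1.28 -0.13] [0. 0. 0.]
[-0.   -1.28 -0.04] [0. 0. 0.]
[-0.   -1.28  0.05] [0. 0. 0.]
[-0.   -1.28  0.14] [0. 0. 0.]
[-0.   -1.26  0.23] [0. 0. 0.]
[-0.   -1.25  0.31] [0. 0. 0.]
[-0.   -1.22  0.4 ] [0. 0. 0.]
[-0.   -1.19  0.48] [0. 0. 0.]
[-0.   -1.15  0.57] [0. 0. 0.]
[-0.   -1.11  0.64] [0. 0. 0.]
[-0.   -1.06  0.72] [0. 0. 0.]
[-0.   -0.51  0.39] [0. 0. 0.]
```

Emit:
{"op": "move_arm", "data": {
  "series": [0.5, 0, 0, -1.16, 0, 0, 0, 0.5, 0, -0.09, -1.28, 0, 0, 0, 0.5, 0, -0.18, -1.27, 0, 0, 0, 0.5, 0, -0.27, -1.26, 0, 0, 0, 0.5, 0, -0.36, -1.23, 0, 0, 0]
}}

```text
time: 26.05
tool_pos: [0.508, 0.0031, 0.09]
tcp_rot: [-3.131, -0.251, 0.0]
wrist_force: [0.4, 5.5, -6.4]
width: 0.124
grip_force: 29.1
```

Emit:
{"op": "move_arm", "data": {
  "series": [0.5, 0, -0.44, -1.21, 0, 0, 0, 0.5, 0, -0.52, -1.17, 0, 0, 0, 0.5, 0, -0.61, -1.13, 0, 0, 0, 0.5, 0, -0.68, -1.09, 0, 0, 0, 0.5, 0, -0.76, -1.04, 0, 0, 0]
}}

```text
time: 26.68
tool_pos: [0.5035, 0.0313, 0.1469]
tcp_rot: [3.129, 0.251, -0.0]
wrist_force: [-1.9, -3.5, -3.4]
width: 0.126
grip_force: 29.2
```

Emit:
{"op": "move_arm", "data": {
  "series": [0.5, 0, -0.83, -0.98, 0, 0, 0, 0.5, 0, -0.89, -0.92, 0, 0, 0, 0.5, 0, -0.96, -0.86, 0, 0, 0, 0.5, 0, -1.01, -0.79, 0, 0, 0, 0.5, 0, -1.07, -0.72, 0, 0, 0]
}}

```text
time: 27.3
tool_pos: [0.4963, 0.0765, 0.1914]
tcp_rot: [3.125, 0.251, 0.001]
wrist_force: [-4.8, -11.9, 8.6]
width: 0.13
grip_force: 29.6
```

```bash
python3 - <<'E'
from h import *
p,r=pose();x,y,z=cab(p);print(cab(p),np.hypot(x,z+.0073-.04),np.degrees(np.arctan2(z+.0073-.04,x)))
E
```

```text
[-0.1004 -0.0007  0.1914] 0.18782483744093928 122.31680797224747
```

Emit:
{"op": "move_arm", "data": {
  "series": [0.5, 0, -1.11, -0.56, 0, 0, 0, 0.5, 0, -1.16, -0.48, 0, 0, 0, 0.5, 0, -1.19, -0.4, 0, 0, 0, 0.5, 0, -1.22, -0.32, 0, 0, 0, 0.5, 0, -1.25, -0.27, 0, 0, 0]
}}

```text
time: 27.92
tool_pos: [0.4874, 0.1357, 0.2151]
tcp_rot: [3.127, 0.251, 0.005]
wrist_force: [-11.4, -11.4, 22.7]
width: 0.125
grip_force: 32.5
```

Emit:
{"op": "move_arm", "data": {
  "series": [0.5, 0, -1.27, -0.22, 0, 0, 0, 0.5, 0, -1.28, -0.13, 0, 0, 0, 0.5, 0, -1.28, -0.04, 0, 0, 0, 0.5, 0, -1.28, 0.05, 0, 0, 0, 0.5, 0, -1.28, 0.14, 0, 0, 0]
}}

```text
time: 28.55
tool_pos: [0.4767, 0.2017, 0.2157]
tcp_rot: [-3.13, -0.251, -0.004]
wrist_force: [-7.4, -2.4, 14.6]
width: 0.123
grip_force: 33.2
```

```bash
python3 - <<'E'
from h import *
p,r=pose();x,y,z=cab(p);print(cab(p),np.hypot(x,z+.0073-.04),np.degrees(np.arctan2(z+.0073-.04,x)))
E
```

```text
[ 0.0263 -0.0013  0.2157] 0.18492306818095755 81.81932011287626
```

Emit:
{"op": "move_arm", "data": {
  "series": [0.5, 0, -1.26, 0.13, 0, 0, 0, 0.5, 0, -1.25, 0.21, 0, 0, 0, 0.5, 0, -1.22, 0.4, 0, 0, 0, 0.5, 0, -1.19, 0.48, 0, 0, 0, 0.5, 0, -1.15, 0.57, 0, 0, 0]
}}

```text
time: 29.18
tool_pos: [0.467, 0.2618, 0.1942]
tcp_rot: [-3.13, -0.25, -0.002]
wrist_force: [-2.8, -0.9, 4.8]
width: 0.121
grip_force: 33.5
```

Emit:
{"op": "move_arm", "data": {
  "series": [0.5, 0, -1.11, 0.64, 0, 0, 0, 0.5, 0, -0.8, 0.54, 0, 0, 0]
}}

```text
time: 29.42
tool_pos: [0.464, 0.2809, 0.1815]
tcp_rot: [-3.13, -0.251, -0.002]
wrist_force: [-2.8, -0.7, 4.8]
width: 0.125
grip_force: 34.0
```

```bash
python3 - <<'E'
from h import *
p,r=pose();x,y,z=cab(p);print(cab(p),np.hypot(x,z+.0073-.04),np.degrees(np.arctan2(z+.0073-.04,x)))
E
```

```text
[ 0.1065 -0.0014  0.1815] 0.18303170983231207 54.41291432526818
```

Emit:
{"op": "move_arm", "data": {
  "series": [0.5, 0, -0.35, 0.28, 0, 0, 0, 0.5, 0, -0.3, 0.24, 0, 0, 0, 0.5, 0, 0, 0, 0, 0, 0]
}}

```text
time: 29.8
tool_pos: [0.4629, 0.2874, 0.1762]
tcp_rot: [-3.129, -0.25, -0.002]
wrist_force: [-1.6, 3.2, 3.5]
width: 0.125
grip_force: 34.1
```

Emit:
{"op": "move_arm", "data": {
  "series": [0.5, 0, -0.25, 0.2, 0, 0, 0, 0.5, 0, 0, 0, 0, 0, 0]
}}

```text
time: 30.05
tool_pos: [0.4628, 0.2888, 0.1751]
tcp_rot: [-3.131, -0.251, -0.002]
wrist_force: [-4.4, 0.3, 9.2]
width: 0.12
grip_force: 34.6
```

Emit:
{"op": "move_arm", "data": {
  "series": [0.5, 0, -0.25, 0.2, 0, 0, 0, 0.5, 0, 0, 0, 0, 0, 0]
}}

```text
time: 30.3
tool_pos: [0.4628, 0.2889, 0.175]
tcp_rot: [3.128, 0.251, 0.002]
wrist_force: [-6.0, -10.5, 19.8]
width: 0.128
grip_force: 35.7
```

Emit:
{"op": "move_arm", "data": {
  "series": [0.5, 0, -0.2, 0.16, 0, 0, 0, 0.5, 0, 0, 0, 0, 0, 0]
}}

```text
time: 30.55
tool_pos: [0.4628, 0.289, 0.1749]
tcp_rot: [3.124, 0.251, 0.003]
wrist_force: [-8.8, -18.2, 29.3]
width: 0.129
grip_force: 36.6
```

```bash
python3 - <<'E'
from h import *
p,r=pose();x,y,z=cab(p);print(cab(p),np.hypot(x,z+.0073-.04),np.degrees(np.arctan2(z+.0073-.04,x)))
E
```

```text
[ 0.1148 -0.0015  0.1749] 0.182705723237978 51.08749426114117
```

Emit:
{"op": "move_arm", "data": {
  "series": [4, 0, 0, 0, 0, 0, 0, 4, 0, 0, 0, 0, 0, 0, 4, 0, 0, -1, 0, 0, 0, 4, 0, 0, -3, 0, 0, 0, 4, 0, 0, -4, 0, 0, 0]
}}

```text
time: 31.18
tool_pos: [0.4607, 0.2926, 0.2498]
tcp_rot: [3.13, 0.251, -0.005]
wrist_force: [0.0, 0.5, -0.0]
width: 0.47
grip_force: 0.0
```

Emit:
{"op": "move_arm", "data": {
  "series": [4, 0, 4, -2, 0, 0, 0, 4, 0, 4, -1, 0, 0, 0, 4, 0, 4, 0, 0, 0, 0, 4, 0, 4, 0, 0, 0, 0, 4, 0, 0, 0, 0, 0, 0]
}}

```text
time: 31.8
tool_pos: [0.4874, 0.1329, 0.2805]
tcp_rot: [3.132, 0.245, 0.0]
wrist_force: [-0.3, 0.1, 0.9]
width: 0.466
grip_force: 0.0
```

```bash
python3 - <<'E'
from h import *
print(pose()[0],read_state()['wrist_force'])
a=snap("top","t9.png");b=snap("scene","s9.png")
A=cv2.resize(a[110:310,55:355],(450,300));B=cv2.resize(b[190:384,275:465],(340,347),interpolation=cv2.INTER_CUBIC)
o=np.zeros((350,800,3),np.uint8);o[:300,:450]=A;o[:347,455:795]=B;cv2.imwrite("pics/c9.png",o)
E
```

```text
[0.4874 0.1329 0.2805] [-0.291   0.1114  0.9378]
```

View pics/c9.png

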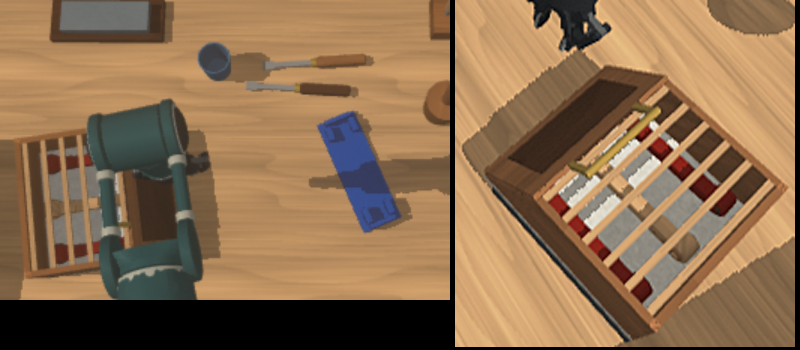

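The scene view shows the flap shut flush and the pale neck in the middle lane, level with the red necks. The bystanders have not moved.

```bash
python3 -c "
from workcell import *
print(finish_job())"
```

```text
the job is handed in; nothing more can be done
None
```

I opened the flap fully, laid the pale neck on it scroll first and let go, then pushed it by its heel into the middle lane. Its heel end sits level with the red necks' or slightly deeper. The flap is shut, and the job was handed in at about 32 s, with no verdict returned.

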